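# Vent the parts-drying pot: lock slide, nested lids, outer lid off

## Task

Get the drying pot venting: slide the transport lock's grip all the way to its end stop so that its tongue is clear of the pot's mouth, then pick up the nested pair of lids together from the wooden stand by the inner lid's knob and lower them, without dropping them, until both are seated on the pot. Then let go of the knob, take the outer lid by its collar and lift it straight up alone, leaving the inner lid seated and undisturbed. Finish while still holding the outer lid level directly above the pot, with all of it higher than the inner lid's knob, and leave everything else on the bench where it is.

Things in the scene. Friction and masses are not known exactly. Their poses are not given: they have to be found in the camera images.
- station: fixed grey base 210 x 210 x 40 mm of the drying pot; origin on the bench under the pot's centre, z up; the lock slides open towards its +y, on a track 85 mm from the pot's centre on its -x side
- well_mouth (a point): centre of the pot's mouth, level with its rim, 75 mm above the bench; axes as the station. The pot is a fixed round aluminium neck, outer diameter 88 mm, mouth 74 mm, well 33 mm deep. With the lids seated, inner_knob is 58 mm and outer_collar 24 mm above this point
- lock (a joint): travel of the transport lock along the station's +y, m: starts at 0 to 0.03 with its steel tongue (28 mm wide, 5 mm thick, underside 4 mm above the rim) over the mouth; 0.08 at the end stop, tongue clear of the lids. It stays where left; 2 to 3 N moves it
- lock_grip (a point): centre of the lock's black upright grip block, 16 mm (station x) by 24 mm (station y, the sliding direction) by 34 mm tall, 101 mm above the bench; the tongue's top face is 17 mm below this point. Axes as the station
- inner_knob (a point): centre of the inner lid's upright steel knob, diameter 20, height 28 mm; z up. A 12 mm stem runs from it down through the outer lid's collar to the perforated aluminium inner lid, a disc of diameter 88 mm with its underside 58 mm below this point, and a chamfered 68 mm plug 10 mm deep under that. Lifting the knob lifts both lids (the outer lies on the disc). Inner lid about 0.22 kg, outer 0.18 kg
- outer_collar (a point): centre of the outer lid's upright steel collar, a tube of outer diameter 52, inner 40, height 28 mm; z up. The lid is a round steel cover, diameter 104 mm: top plate 14 mm and skirt's lower edge 30 mm below this point. Nested, it lies 34 mm below inner_knob, the knob starting 6 mm above the collar's top; the knob passes through the collar with 10 mm to spare all round
- stand: fixed wooden block 90 x 90 x 25 mm on which the nested lids start, within about 10 mm of its middle; origin under its centre
- wedge: bystander: blue plastic opening wedge, 70 x 22 x 6 mm, lying flat beside the stand; origin under it
- roller_center (a point): bystander: white nylon roller, 30 mm diameter, 90 mm long, lying near the stand; its centre
- tweezer_block: bystander: heavy brass block 60 x 40 x 30 mm with steel tweezers standing in it, 60 mm tall in all, beside the station; origin under its centre
- driver: bystander: screwdriver about 150 mm long lying beyond the station; origin in its underside
- screw_tray: bystander: white compartment tray 90 x 130 x 22 mm, far side of the bench; origin under its centre
- jar: bystander: small amber jar, 54 mm diameter, 70 mm tall, far side of the bench; origin under its centre
Things that resemble listed ones, but are neither listed nor needed, are in the scene too. There is more than one size of the part that bears inner_knob; the job needs the middle-sized.

How it is judged:
On the way, in this order (a step that is already met when the one before it is completed fails the run):
1. the transport lock is at its end stop (value of joint lock above 0.076 m), for 0.2 s.
2. both lids, still nested, are lifted off the stand (height (world z) of inner_knob above 0.145 m and z of outer_collar in the frame of inner_knob below -0.026 m), for 0.1 s.
3. both lids are seated on the pot (horizontal distance between inner_knob and well_mouth below 0.006 m and z of inner_knob in the frame of well_mouth between 0.054 and 0.062 m and angle between each of inner_knob, outer_collar's own z axis and vertical below 0.06 rad and z of outer_collar in the frame of well_mouth below 0.029 m and horizontal distance between outer_collar and well_mouth below 0.01 m), for 0.2 s.
At the end, for the whole second after the job is handed in: Lock within 4 mm of its stop; inner lid seated (6 mm, 0.06 rad), touched by neither robot nor outer lid; outer lid held still in the fingers, touching nothing else, level within 0.2 rad, within 40 mm of the pot's axis, collar centre over 100 mm above the rim (value of joint lock above 0.076 m and horizontal distance between inner_knob and well_mouth below 0.006 m and z of inner_knob in the frame of well_mouth between 0.054 and 0.062 m and angle between inner_knob's own z axis and vertical below 0.06 rad and z of outer_collar in the frame of well_mouth above 0.1 m and horizontal distance between outer_collar and well_mouth below 0.04 m and angle between outer_collar's own z axis and vertical below 0.2 rad and contact force between the fingers and outer_lid above 1 N and contact force between each of outer_lid, the arm, the fingers and inner_lid below 0.05 N and contact force between outer_lid and station below 0.05 N and linear speed of outer_lid below 0.03 m/s); the arm keeps its last pose, push and grip.
It fails at once if the lids are separated while the inner lid is not seated on the pot, or the inner lid is lifted or shifted with the outer one (z of outer_collar in the frame of inner_knob above -0.02 m and not (horizontal distance between inner_knob and well_mouth below 0.006 m and z of inner_knob in the frame of well_mouth between 0.054 and 0.062 m and angle between inner_knob's own z axis and vertical below 0.06 rad)).
It fails at once if the inner lid is dropped (contact force between the fingers and inner_lid below 0.05 N and linear speed of inner_lid above 0.3 m/s).
It fails at once if the outer lid is dropped (contact force between each of the fingers, inner_lid and outer_lid below 0.05 N and linear speed of outer_lid above 0.4 m/s).
It fails at once if a bystander is moved more than 30 mm (distance of any of wedge, roller_center, tweezer_block, driver, screw_tray, jar from where it was at the start of the episode above 0.03 m).
It also fails if it takes over 64 s, if anything falls off the work surface, if the arm or the gripper's body presses on something with over 40 N, if the wrist force passes 120 N, or if a joint passes its speed limit or range.

## Robot

A 7-joint arm with a two-finger parallel gripper is mounted at the origin on the work surface. World frame = base frame: x ahead of the robot, y to its left, z up, the work surface at z = 0. Lengths are in m, angles in rad, forces in N, time in s.
With the tool pointing down it reaches from about 0.4 to 0.85 m from the base axis. Payload 10.4 kg.
Tool frame: the origin (TCP) lies midway between the tips of the shut fingers; the grasp point (between the pads) lies 19 mm behind it; z points along the fingers, y is the line along which they close (so a half turn about z gives the same grasp; the last joint's range is limited). The gripper opens to 87 mm and grips with 3 to 60 N. Pads are 19 mm wide; open, the fingers measure 117 mm over their backs; the gripper's body (75 mm by 190 mm) begins 51 mm behind the grasp point.
Start: joints at [1.118, 0.332, -0.065, 1.46, 0.022, 1.35, -0.088], TCP at [0.26, -0.568, 0.223] pointing down, gripper open.
Joint ranges: [-2.6, 2.6], [-0.5, 2.12], [-1.47, 1.34], [0.16, 2.42], [-1.27, 4.41], [0.06, 2.06], [-2.6, 2.6]. Speed limits (rad/s): [2.22, 2.22, 2.79, 2.79, 3.14, 3.14, 3.14].

## Interface

Orientations are given as a unit quaternion [w, x, y, z].
In Python, from rig import r gives the robot as it stands.
- The arm moves only by the tool play_rows, never from a script. Its argument "rows" is text: rows parted by semicolons, each of 6 numbers parted by spaces: the shift along the tool's x, y, z in cm, then the turn, a rotation vector about the tool's x, y, z in rad. In form: tx ty tz rx ry rz; .... A call has exactly 8 rows; each row shifts and turns the commanded pose from where the row before left it, along the tool's axes as they then stand; what a row does not reach is not made up. A row lasts 1/12 s, in which the tool goes at most 41.7 mm and 7.16 degrees, less where a joint would pass 70% of its speed; a pose out of reach is approached as far as the arm can. A call is refused whole if a number of a shift passes 4.17 or a number of a turn 0.125, either way. A call with a gripper value outside its range is refused whole. "hand" is the opening, from -1 (shut) to 1 (fully open), set as the call begins (left out, the last holds). The fingers move at their own pace and stop on an object; "squeeze" is the grip in N (left out, the last holds). Time passes only in rows, so rows that do not move let the fingers close, or fill a call up. It gives the time, the measured TCP pose, the force, the opening and the grip force at its end, in the units of the state.
- r.get_obs(): the state, without advancing time (a new reading comes with each control period).
- r.grab_frame(name): name is "scene" or "top" or "wrist"; returns the picture (480x640x3 uint8, blue, green, red); there is no depth.
- r.get_calibration(name): a dict with "K" (3x3 intrinsics, pixels), "k1" (the pictures are not rectified: a ray, as slopes to the right and down, at radius r is drawn at 1 + k1 r^2 times it, then the intrinsics apply), "camera_from_world" (4x4, takes a point from world to camera coordinates). Camera axes: x right, y down, z forward; pixel columns grow to the right and rows downward; lengths in m; the calibration is good to about 2 mm. A picture is of the moment at which its call begins: read the wrist's pose just before it. get_calibration takes no time and is no camera call; for the wrist camera it gives the pose at the moment of the call.
- r.finish_job(): hands the job in; it is judged then, once.
Trained networks look in the newest picture that a camera, given by its name, has taken for a name from the list of things; names that differ only in an ending like _2 or _b are one class to them, and where a whole thing is asked for, a point or a joint stands for the part that bears it (a point fixed in the world has none). Each returns a list of dicts, best first, with "p" (0 to 1); they miss things now and then, are a little off and sometimes report something else, mostly with a low value. They report only what shows in the picture. A call takes as long as a camera call. They do not tell look-alikes from the thing itself.
- r.cut_out(camera, target): "pixels" (480x640 bool, what is visible of it).
- r.tip_of(camera, target): "centre" ([x, y, z] in m, in the coordinates of the camera as it stood for that picture, good to about 4 mm: a listed point, or the origin of a listed thing).
The state is a dict: "t": time; "joints": joint angles; "qvel": joint speeds; "tau": joint torques, N m; "ee_pos": TCP position; "eef_rot": TCP orientation; "wrist_force": force on the tool from outside, world axes, zero at the start; "ft_torque": the same for the moment, N m; "width": opening from 0.0 (shut) to 1.0 (fully open); "finger_force": force on a finger pad.
Only numpy, scipy, OpenCV 4.12 (cv2) and the standard library are available. Lean on these libraries where they do the work, as an engineer would, in place of code of your own. Each camera call takes 0.05 s, during which the arm holds its last target. There are 200 camera calls.

## Working session

There is one attempt and no reset: what is moved stays moved. The work goes in short steps, Python scripts to look and compute and a tool call to move; the robot and the scene stay as the last step left them, time stands still between calls to the robot, and variables do not carry over. Pictures are saved under pics/ and viewed, at most 10 in all, crops included, and the job is handed in when it is done.

Besides the shell and the picture viewer there is one more tool, called after "Call:" as name(argument=value, ...), one argument or row to a line, values as JSON. play_rows: Moves the arm, as the interface text tells. Its arguments: {"type":"object","properties":{"rows":{"type":"string"},"hand":{"type":"number"},"squeeze":{"type":"number"}},"required":["rows"]}

```bash
mkdir -p pics; ls
cat > h.py <<'E'
from rig import r
import numpy as np, cv2
from scipy.spatial.transform import Rotation as R
def w(cam,c):
    M=np.array(r.get_calibration(cam)["camera_from_world"]); return np.linalg.inv(M)@np.r_[c,1]
def pix(cam,P):
    C=r.get_calibration(cam);c=(np.array(C["camera_from_world"])@np.r_[P,1])[:3];s=c[:2]/c[2];s=s*(1+C["k1"]*(s@s));K=np.array(C["K"]);return (K[:2,:2]@s+K[:2,2]).round(0)
def ray(cam,uv,z):
    C=r.get_calibration(cam);K=np.array(C["K"]);d=(np.array(uv)-K[:2,2])/[K[0,0],K[1,1]];s=d.copy()
    for _ in range(20): s=d/(1+C["k1"]*(s@s))
    M=np.linalg.inv(np.array(C["camera_from_world"]));v=M[:3,:3]@np.r_[s,1];o=M[:3,3];return o+v*(z-o[2])/v[2]
def find(cam,names):
    for n in names:
        for d in r.tip_of(cam,n):
            P=w(cam,d["centre"])[:3]; print(cam,n,round(d["p"],2),P.round(3),pix(cam,P))
def st():
    o=r.get_obs(); print({k:np.round(o[k],3).tolist() for k in("t","ee_pos","eef_rot","wrist_force","width","finger_force","joints")}); return o
E
python3 - <<'E'
from h import *
st()
for c in("top","scene"):
    cv2.imwrite(f"pics/{c}.png",r.grab_frame(c))
    find(c,["station","well_mouth","lock_grip","inner_knob","outer_collar","stand"])
find("top",["wedge","roller_center","tweezer_block","driver","screw_tray","jar"])
E
```

```text
pics
{'t': 0.0, 'ee_pos': [0.26, -0.568, 0.222], 'eef_rot': [-0.001, 0.977, 0.213, -0.0], 'wrist_force': [0.85, 0.365, -0.39], 'width': 0.997, 'finger_force': 0.0, 'joints': [1.118, 0.333, -0.065, 1.461, 0.022, 1.35, -0.088]}
top station 0.91 [ 0.571 -0.143 -0.001] [409. 269.]
top station 0.62 [ 0.573 -0.14   0.076] [415. 262.]
top station 0.57 [0.429 0.207 0.   ] [233. 346.]
top well_mouth 0.58 [ 0.572 -0.141  0.078] [415. 262.]
top lock_grip 0.76 [ 0.483 -0.124  0.103] [411. 310.]
top lock_grip 0.72 [ 0.798 -0.037  0.008] [352. 162.]
top lock_grip 0.68 [0.788 0.075 0.002] [298. 169.]
top lock_grip 0.25 [0.509 0.203 0.058] [229. 301.]
top inner_knob 0.79 [0.51  0.202 0.093] [227. 299.]
top inner_knob 0.72 [0.679 0.152 0.05 ] [258. 214.]
top inner_knob 0.63 [0.481 0.381 0.094] [127. 317.]
top inner_knob 0.36 [ 0.705 -0.126  0.001] [397. 205.]
top outer_collar 0.86 [0.508 0.207 0.06 ] [227. 302.]
top outer_collar 0.67 [ 0.706 -0.126  0.002] [397. 204.]
top outer_collar 0.54 [ 0.573 -0.138  0.077] [414. 262.]
scene station 0.76 [ 0.57  -0.14   0.002] [256. 311.]
scene station 0.28 [0.5
[... 192 characters left out ...]
257.]
scene lock_grip 0.52 [ 0.587 -0.261  0.003] [218. 354.]
scene inner_knob 0.86 [0.681 0.152 0.055] [387. 243.]
scene inner_knob 0.68 [0.478 0.378 0.098] [381. 133.]
scene inner_knob 0.42 [0.507 0.206 0.098] [344. 176.]
scene inner_knob 0.33 [ 0.588 -0.261  0.   ] [218. 354.]
scene outer_collar 0.9 [0.514 0.206 0.061] [345. 189.]
scene stand 0.65 [ 0.506  0.213 -0.001] [344. 203.]
top wedge 0.59 [0.43  0.207 0.001] [233. 346.]
top roller_center 0.93 [0.601 0.199 0.015] [236. 257.]
top tweezer_block 0.7 [ 0.59  -0.263  0.007] [469. 258.]
top driver 0.73 [ 0.708 -0.125 -0.001] [396. 204.]
top screw_tray 0.62 [ 0.797 -0.035  0.005] [351. 163.]
top jar 0.84 [ 0.786  0.072 -0.001] [299. 170.]
```

View pics/top.png

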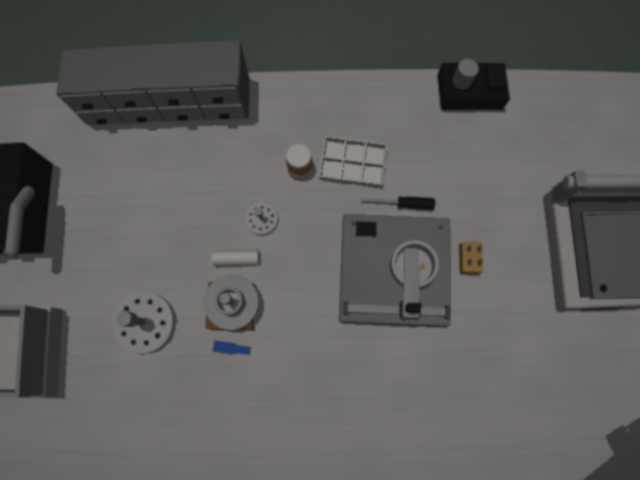

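View pics/scene.png

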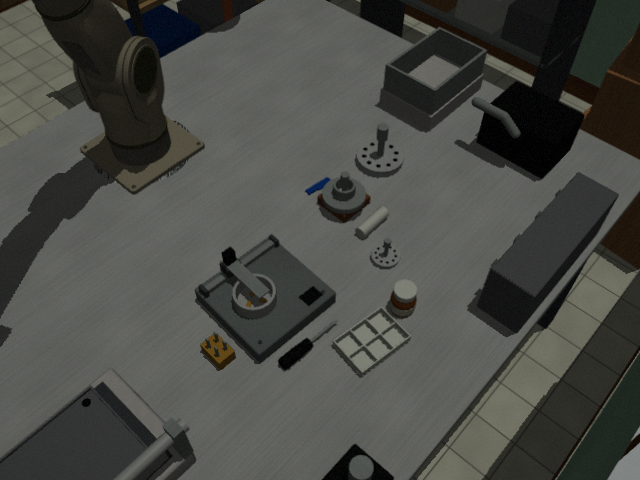

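Top view: look-alikes bearing a knob are the small lid (262,216), the large lid (128,317) and the nested one on the wooden stand (229,299), which is the middle-sized one and the one I want. The lock grip is at (413,308), and the lock opens to the left (+y). I'll check the choice in one close crop as I move the arm.

Call:
play_rows(
  rows="2 -1.4 0 0 0 0;3.2 -2.3 0 0 0 0;3.2 -2.3 0 0 0 0;3.2 -2.3 0 0 0 0;3.2 -2.3 0 0 0 0;3.2 -2.3 0 0 0 0;3.2 -2.3 0 0 0 0;3.2 -2.3 0 0 0 0",
  hand=-1,
)

```text
t: 1.67
ee_pos: [0.41, -0.3057, 0.2229]
eef_rot: [0.0, 0.977, 0.213, 0.0]
wrist_force: [1.1, 0.0, 0.6]
width: 0.478
finger_force: 0.0
```

Run:
```python
from h import *
im=cv2.imread("pics/top.png")
c=cv2.convertScaleAbs(im[190:370,100:460],alpha=2.2,beta=20)
cv2.imwrite("pics/crop.png",cv2.resize(c,(792,396),interpolation=cv2.INTER_CUBIC))
```

```text
(no output)
```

View pics/crop.png

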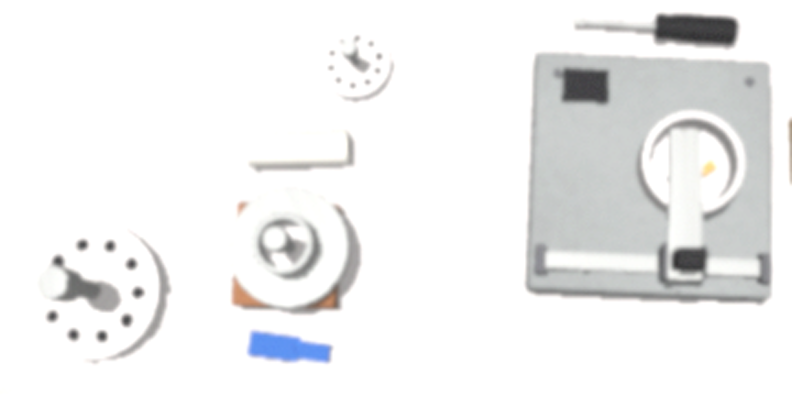

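The crop confirms it: the lid on the stand at crop (285,245) is nested inside the outer collar, while the other two are bare. The station is yawed about -2.3°.

Call:
play_rows(
  rows="3.1 -2.3 0 0 0 0;3.1 -2.3 0 0 0 0;3.1 -2.3 0 0 0 0;3.1 -2.3 0 0 0 0;0 0 0 0 0 0.117;0 0 0 0 0 0.117;0 0 0 0 0 0.117;0 0 0 0 0 0.117",
)

```text
t: 2.33
ee_pos: [0.4838, -0.1719, 0.2226]
eef_rot: [0.0, 1.0, -0.022, 0.0]
wrist_force: [0.4, -0.2, -0.0]
width: 0.007
finger_force: 0.0
```

Run:
```python
from h import *
st()
cv2.imwrite("pics/w1.png",r.grab_frame("wrist"))
find("wrist",["station","well_mouth","lock_grip"])
for p in ((342,215),(450,216),(340,321),(449,325)):
    print(p, ray("top",p,.04).round(3))
```

```text
{'t': 2.333, 'ee_pos': [0.484, -0.172, 0.223], 'eef_rot': [0.0, 1.0, -0.022, 0.0], 'wrist_force': [0.394, -0.209, -0.036], 'width': 0.007, 'finger_force': 0.0, 'joints': [0.611, 0.109, -0.383, 1.735, 0.043, 1.305, -1.395]}
wrist well_mouth 0.92 [ 0.57  -0.141  0.077] [277. 121.]
(342, 215) [ 0.675 -0.011  0.04 ]
(450, 216) [ 0.669 -0.223  0.04 ]
(340, 321) [ 0.471 -0.001  0.04 ]
(449, 325) [ 0.457 -0.205  0.04 ]
```

View pics/w1.png

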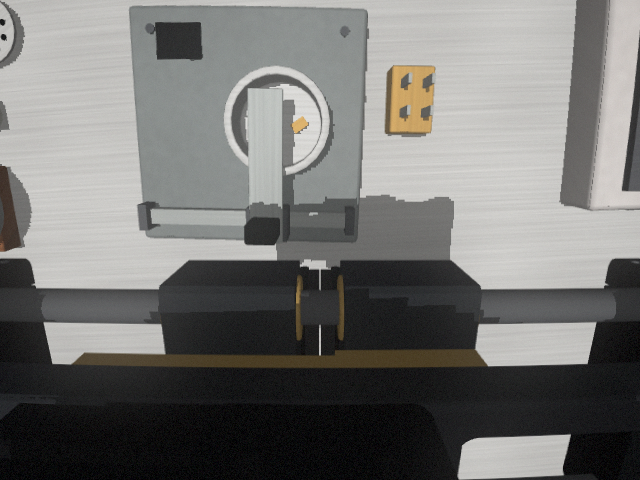

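Call:
play_rows(
  rows="0.1 0 3.2 0 0 0;0.1 0 3.2 0 0 0;0.1 0 3.2 0 0 0;0 0 3.1 0 0 0;0 -1 0 0 0 0;0 -1 0 0 0 0;0 -1 0 0 0 0;0 -1 0 0 0 0",
)

```text
t: 3.2
ee_pos: [0.4895, -0.1315, 0.0977]
eef_rot: [0.001, 1.0, -0.018, 0.002]
wrist_force: [0.5, -2.8, -1.5]
width: 0.004
finger_force: 1.2
```

Run:
```python
from h import *
o=st(); r.grab_frame("top"); r.grab_frame("scene")
find("top",["lock_grip","well_mouth"]);find("scene",["lock_grip","well_mouth"])
```

```text
{'t': 3.2, 'ee_pos': [0.49, -0.131, 0.098], 'eef_rot': [0.001, 1.0, -0.018, 0.002], 'wrist_force': [0.524, -2.795, -1.49], 'width': 0.004, 'finger_force': 1.217, 'joints': [0.546, 0.212, -0.412, 1.902, 0.099, 1.044, -1.515]}
top well_mouth 0.65 [ 0.573 -0.139  0.076] [414. 262.]
top well_mouth 0.4 [ 0.795 -0.036  0.006] [352. 163.]
scene lock_grip 0.61 [ 0.489 -0.106  0.1  ] [236. 252.]
scene well_mouth 0.81 [ 0.571 -0.135  0.075] [255. 290.]
scene well_mouth 0.66 [0.511 0.207 0.058] [345. 189.]
```

Call:
play_rows(
  rows="0 -0.7 0 0 0 0;0 -0.7 0 0 0 0;0 -0.7 0 0 0 0;0 -0.7 0 0 0 0;0 -0.7 0 0 0 0;0 -0.6 0 0 0 0;0 -0.4 0 0 0 0;0 -0.3 0 0 0 0",
)

```text
t: 4.17
ee_pos: [0.4902, -0.0836, 0.0956]
eef_rot: [0.0, 1.0, -0.019, 0.0]
wrist_force: [1.3, -1.7, 1.5]
width: 0.01
finger_force: 1.2
```

Call:
play_rows(
  rows="0 -0.2 0 0 0 0;0 -0.2 0 0 0 0;0 -0.2 0 0 0 0;0 -0.2 0 0 0 0;0 -0.2 0 0 0 0;0 -0.2 0 0 0 0;0 0 0 0 0 0;0 0 0 0 0 0",
)

```text
t: 4.83
ee_pos: [0.4904, -0.0756, 0.0956]
eef_rot: [0.002, 1.0, -0.021, 0.0]
wrist_force: [3.1, -12.7, 0.6]
width: 0.003
finger_force: 6.6
```

Call:
play_rows(
  rows="0 0.8 0 0 0 0;0 1 -1.5 0 0 0;0 0 -3 0 0 0;0 0 -4 0 0 0;0 0 -4 0 0 0;0 0 -1.8 0 0 0;0 0 0 0 0 0;0 0 0 0 0 0",
  hand=-0.2,
)

```text
t: 5.5
ee_pos: [0.49, -0.0899, 0.2392]
eef_rot: [-0.0, 1.0, -0.019, 0.001]
wrist_force: [-0.4, 0.6, -1.8]
width: 0.389
finger_force: 0.0
```

Run:
```python
from h import *
st()
cv2.imwrite("pics/w2.png",r.grab_frame("wrist")); t=r.grab_frame("top"); r.grab_frame("scene")
for c in("wrist","top","scene"): find(c,["lock_grip","well_mouth","inner_knob","outer_collar"])
```

```text
{'t': 5.5, 'ee_pos': [0.49, -0.09, 0.239], 'eef_rot': [-0.0, 1.0, -0.019, 0.001], 'wrist_force': [-0.372, 0.608, -1.846], 'width': 0.389, 'finger_force': 0.0, 'joints': [0.517, 0.068, -0.444, 1.744, 0.03, 1.335, -1.541]}
wrist lock_grip 0.74 [ 0.492 -0.058  0.096] [280. 223.]
wrist lock_grip 0.74 [0.505 0.205 0.06 ] [ 17. 212.]
wrist well_mouth 0.79 [ 0.57  -0.141  0.075] [375. 125.]
wrist inner_knob 0.92 [0.678 0.151 0.045] [48. 21.]
wrist outer_collar 0.6 [0.508 0.205 0.059] [ 18. 209.]
top lock_grip 0.68 [ 0.488 -0.05   0.101] [369. 308.]
top inner_knob 0.9 [0.682 0.151 0.051] [258. 212.]
top inner_knob 0.89 [0.511 0.202 0.094] [226. 298.]
top inner_knob 0.89 [0.481 0.38  0.096] [128. 316.]
top outer_collar 0.78 [0.51  0.205 0.06 ] [228. 301.]
top outer_collar 0.63 [ 0.489 -0.055  0.1  ] [372. 307.]
scene well_mouth 0.78 [ 0.572 -0.136  0.076] [255. 290.]
scene inner_knob 0.77 [0.477 0.385 0.098] [383. 131.]
scene inner_knob 0.62 [0.509 0.208 0.097] [345. 177.]
scene inner_knob 0.62 [0.68  0.155 0.055] [387. 241.]
scene outer_collar 0.8 [0.511 0.207 0.061] [345. 188.]
```

View pics/w2.png

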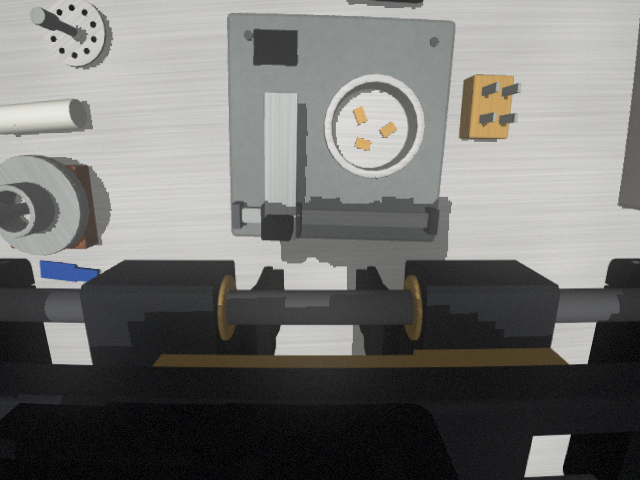

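The lock's tongue is now at (280,150), clear of the mouth (rim centre at (375,125)). The grip sits about 81 mm in station y, at its stop. Next I move near the stand for one close look.

Call:
play_rows(
  rows="-0.8 -3.2 0 0 0 0;-0.9 -3.8 0 0 0 0;-0.9 -3.8 0 0 0 0;-0.9 -3.8 0 0 0 0;-0.9 -3.8 0 0 0 0;-0.9 -3.8 0 0 0 0;-0.9 -3.7 0 0 0 0;-0.9 -3.3 0 0 0 0",
  hand=0.2,
)

```text
t: 6.92
ee_pos: [0.4292, 0.2066, 0.2389]
eef_rot: [-0.0, 1.0, -0.019, 0.0]
wrist_force: [0.1, -0.0, -0.7]
width: 0.602
finger_force: 0.0
```

Call:
play_rows(
  rows="0 0 0 0 0 0;0 0 0 0 0 0;0 0 0 0 0 0;0 0 0 0 0 0;0 0 0 0 0 0;0 0 0 0 0 0;0 0 0 0 0 0;0 0 0 0 0 0",
)

```text
t: 7.58
ee_pos: [0.4302, 0.2038, 0.2385]
eef_rot: [0.0, 1.0, -0.02, 0.0]
wrist_force: [-0.2, -0.9, -0.1]
width: 0.596
finger_force: 0.0
```

Run:
```python
from h import *
st()
im=r.grab_frame("wrist");cv2.imwrite("pics/w3.png",im)
find("wrist",["inner_knob","outer_collar","stand"])
for d in r.cut_out("wrist","inner_knob")[:2]+r.cut_out("wrist","outer_collar")[:1]:
    m=d["pixels"]; y,x=np.nonzero(m); print(round(d["p"],2),m.sum(),x.min(),x.max(),y.min(),y.max())
```

```text
{'t': 7.583, 'ee_pos': [0.43, 0.204, 0.239], 'eef_rot': [0.0, 1.0, -0.02, 0.0], 'wrist_force': [-0.16, -0.878, -0.116], 'width': 0.596, 'finger_force': 0.0, 'joints': [0.205, 0.037, -0.749, 1.782, 0.026, 1.333, -2.16]}
wrist inner_knob 0.86 [0.478 0.383 0.098] [103. 178.]
wrist inner_knob 0.81 [0.51  0.203 0.093] [316. 128.]
0.78 1471 295 336 109 152
0.69 10948 79 206 112 229
0.77 8358 261 371 73 186
```

View pics/w3.png

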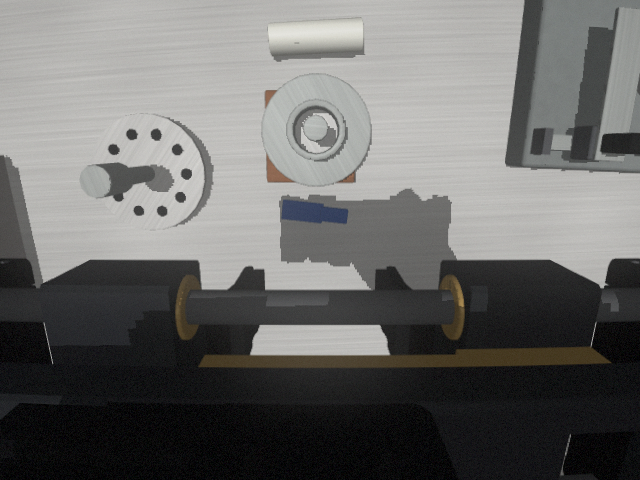

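The knob's top is at (316,127), inside the collar ring at (316,130), so the nested pair is at about (0.510, 0.203) with the knob at height 0.093 as expected. Approaching.

Call:
play_rows(
  rows="2.2 -0.1 0.5 0 0 0;3.0 -0.1 1 0 0 0;2.75 -0.1 1.5 0 0 0;0 0 3.2 0 0 0;0 0 3.2 0 0 0;0 0 2.8 0 0 0;0 0 2.1 0 0 0;0 0 1 0 0 0",
)

```text
t: 8.55
ee_pos: [0.5081, 0.2035, 0.0825]
eef_rot: [0.001, 1.0, -0.019, -0.002]
wrist_force: [0.0, -0.7, 0.4]
width: 0.599
finger_force: 0.0
```

Call:
play_rows(
  rows="0 0 0.5 0 0 0;0 0 0 0 0 0;0 0 0 0 0 0;0 0 0 0 0 0;0 0 0 0 0 0;0 0 0 0 0 0;0 0 0 0 0 0;0 0 0 0 0 0",
)

```text
t: 9.22
ee_pos: [0.5098, 0.2042, 0.0808]
eef_rot: [0.0, 1.0, -0.019, 0.0]
wrist_force: [-0.2, -0.3, 0.2]
width: 0.598
finger_force: 0.0
```

Now close on the knob.

Call:
play_rows(
  rows="0 0 0 0 0 0;0 0 0 0 0 0;0 0 0 0 0 0;0 0 0 0 0 0;0 0 0 0 0 0;0 0 0 0 0 0;0 0 0 0 0 0;0 0 0 0 0 0",
  hand=-1,
  squeeze=40,
)

```text
t: 9.88
ee_pos: [0.5096, 0.2041, 0.0805]
eef_rot: [0.0, 1.0, -0.019, -0.0]
wrist_force: [0.5, -0.4, 0.4]
width: 0.22
finger_force: 40.0
```

Call:
play_rows(
  rows="0 0 0 0 0 0;0 0 0 0 0 0;0 0 -0.3 0 0 0;0 0 -0.5 0 0 0;0 0 -0.7 0 0 0;0 0 -0.7 0 0 0;0 0 0 0 0 0;0 0 0 0 0 0",
)

```text
t: 10.55
ee_pos: [0.51, 0.2043, 0.1032]
eef_rot: [-0.0, 1.0, -0.019, 0.001]
wrist_force: [-1.0, -0.2, -5.1]
width: 0.22
finger_force: 40.0
```

Run:
```python
from h import *
st()
im=r.grab_frame("wrist"); t=r.grab_frame("top"); r.grab_frame("scene")
for c in("wrist","top","scene"): find(c,["inner_knob","outer_collar"])
```

```text
{'t': 10.55, 'ee_pos': [0.51, 0.204, 0.103], 'eef_rot': [-0.0, 1.0, -0.019, 0.001], 'wrist_force': [-1.01, -0.223, -5.112], 'width': 0.22, 'finger_force': 40.0, 'joints': [0.134, 0.35, -0.704, 1.776, 0.252, 1.106, -2.263]}
wrist inner_knob 0.56 [0.508 0.203 0.116] [319. 303.]
top inner_knob 0.94 [0.68  0.149 0.05 ] [259. 213.]
top inner_knob 0.18 [ 0.491 -0.053  0.099] [370. 306.]
top outer_collar 0.62 [ 0.572 -0.141  0.075] [415. 262.]
scene inner_knob 0.74 [0.682 0.153 0.057] [388. 242.]
scene inner_knob 0.62 [0.479 0.381 0.097] [382. 133.]
scene inner_knob 0.42 [0.51  0.206 0.119] [345. 170.]
scene outer_collar 0.69 [0.512 0.208 0.083] [346. 181.]
```

Call:
play_rows(
  rows="0 0 -1.5 0 0 0;0 0 -3 0 0 0;0 0 -3.2 0 0 0;0 0 -2.5 0 0 0;0.3 1.5 0 0 0 0;0.5 2.5 0 0 0 0;0.6 3 0 0 0 0;0.6 3 0 0 0 0",
)

```text
t: 11.67
ee_pos: [0.5257, 0.1028, 0.2047]
eef_rot: [0.0, 1.0, -0.018, 0.0]
wrist_force: [0.4, -0.6, -3.9]
width: 0.216
finger_force: 40.0
```

Call:
play_rows(
  rows="0.75 3.4 0 0 0 0;0.75 3.4 0 0 0 0;0.75 3.4 0 0 0 0;0.75 3.4 0 0 0 0;0.75 3.4 0 0 0 0;0.7 3 0 0 0 0;0.5 2.4 0 0 0 0;0.4 1.7 0 0 0 0",
)

```text
t: 12.33
ee_pos: [0.5698, -0.1428, 0.2042]
eef_rot: [0.0, 1.0, -0.021, -0.0]
wrist_force: [-0.5, -0.1, -4.4]
width: 0.215
finger_force: 40.0
```

Call:
play_rows(
  rows="0 0 0 0 0 0;0 0 0 0 0 0;0 0 0 0 0 0;0 0 0 0 0 0;0 0 0 0 0 0;0 0 0 0 0 0;0 0 0 0 0 0;0 0 0 0 0 0",
)

```text
t: 13.0
ee_pos: [0.5701, -0.1391, 0.2046]
eef_rot: [0.0, 1.0, -0.019, 0.0]
wrist_force: [0.3, -0.8, -4.1]
width: 0.219
finger_force: 40.0
```

Run:
```python
from h import *
st()
im=r.grab_frame("wrist"); t=r.grab_frame("top"); s=r.grab_frame("scene")
for c in("wrist","top","scene"): find(c,["inner_knob","outer_collar","lock_grip","well_mouth"])
a=cv2.convertScaleAbs(cv2.resize(s[170:350,170:350],(396,396)),alpha=2.2); b=cv2.convertScaleAbs(cv2.resize(im,(528,396)),alpha=1)
cv2.imwrite("pics/c4.png",cv2.resize(np.hstack([a,b]),(790,339)))
```

```text
{'t': 13.0, 'ee_pos': [0.57, -0.139, 0.205], 'eef_rot': [0.0, 1.0, -0.019, 0.0], 'wrist_force': [0.268, -0.777, -4.077], 'width': 0.219, 'finger_force': 40.001, 'joints': [0.583, 0.302, -0.513, 1.57, 0.152, 1.309, -1.558]}
wrist inner_knob 0.58 [ 0.566 -0.139  0.218] [317. 306.]
top inner_knob 0.79 [0.679 0.151 0.048] [258. 214.]
top inner_knob 0.67 [0.48  0.382 0.095] [127. 317.]
top outer_collar 0.68 [ 0.569 -0.133  0.183] [422. 252.]
top lock_grip 0.91 [ 0.49  -0.051  0.1  ] [370. 307.]
top well_mouth 0.2 [0.599 0.197 0.016] [237. 258.]
scene inner_knob 0.96 [0.681 0.156 0.055] [388. 242.]
scene inner_knob 0.71 [ 0.569 -0.136  0.219] [248. 246.]
scene inner_knob 0.6 [0.478 0.377 0.098] [381. 133.]
scene outer_collar 0.58 [ 0.565 -0.133  0.182] [249. 256.]
scene lock_grip 0.52 [ 0.572 -0.14   0.073] [254. 292.]
scene well_mouth 0.87 [ 0.57  -0.141  0.078] [253. 291.]
```

View pics/c4.png

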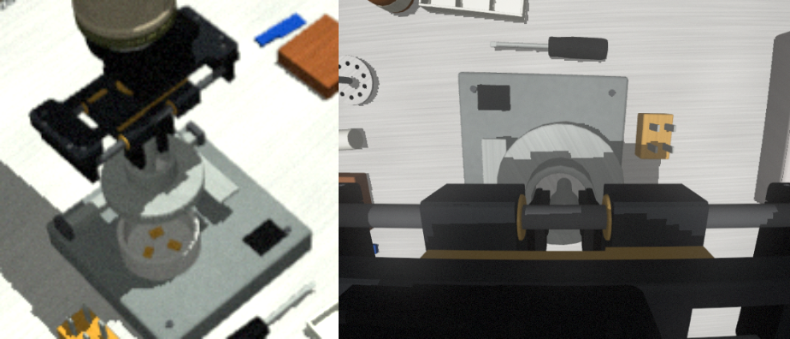

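The pair hangs level right above the mouth, with the lock's tongue off to the side. Lowering to just above the rim, then slowly in.

Call:
play_rows(
  rows="0.1 0 0.8 0 0 0;0 0 1.5 0 0 0;0 0 1.5 0 0 0;0 0 1.3 0 0 0;0 0 1 0 0 0;0 0 0.6 0 0 0;0 0 0.2 0 0 0;0 0 0 0 0 0",
)

```text
t: 14.42
ee_pos: [0.571, -0.1394, 0.1353]
eef_rot: [-0.0, 1.0, -0.019, -0.0]
wrist_force: [0.5, -0.2, -5.1]
width: 0.219
finger_force: 40.0
```

Call:
play_rows(
  rows="0 0 0.2 0 0 0;0 0 0.2 0 0 0;0 0 0.2 0 0 0;0 0 0.1 0 0 0;0 0 0.1 0 0 0;0 0 0.1 0 0 0;0 0 0 0 0 0;0 0 0 0 0 0",
)

```text
t: 15.08
ee_pos: [0.571, -0.1394, 0.1265]
eef_rot: [0.0, 1.0, -0.019, 0.0]
wrist_force: [-0.3, -0.2, -3.8]
width: 0.218
finger_force: 40.0
```

Call:
play_rows(
  rows="0 0 0.1 0 0 0;0 0 0.1 0 0 0;0 0 0.1 0 0 0;0 0 0.1 0 0 0;0 0 0.1 0 0 0;0 0 0 0 0 0;0 0 0 0 0 0;0 0 0 0 0 0",
)

```text
t: 15.75
ee_pos: [0.5711, -0.1394, 0.1216]
eef_rot: [0.0, 1.0, -0.019, 0.0]
wrist_force: [-0.4, -0.2, -4.3]
width: 0.216
finger_force: 40.0
```

Call:
play_rows(
  rows="0 0 0.05 0 0 0;0 0 0.05 0 0 0;0 0 0.05 0 0 0;0 0 0 0 0 0;0 0 0 0 0 0;0 0 0 0 0 0;0 0 0 0 0 0;0 0 0 0 0 0",
)

```text
t: 16.42
ee_pos: [0.5712, -0.1395, 0.1205]
eef_rot: [0.0, 1.0, -0.019, 0.0]
wrist_force: [-3.9, 0.2, 4.9]
width: 0.212
finger_force: 40.0
```

Call:
play_rows(
  rows="0 0 0 0 0 0;0 0 0 0 0 0;0 0 0 0 0 0;0 0 0 0 0 0;0 0 0 0 0 0;0 0 0 0 0 0;0 0 0 0 0 0;0 0 0 0 0 0",
  hand=1,
)

```text
t: 17.08
ee_pos: [0.571, -0.1394, 0.12]
eef_rot: [0.0, 1.0, -0.019, 0.0]
wrist_force: [0.2, -0.3, -0.4]
width: 0.739
finger_force: 0.0
```

Run:
```python
from h import *
st()
r.grab_frame("wrist"); t=r.grab_frame("top"); s=r.grab_frame("scene")
for c in("wrist","top","scene"): find(c,["inner_knob","outer_collar"])
cv2.imwrite("pics/c5.png",cv2.convertScaleAbs(cv2.resize(s[200:350,170:350],(720,600)),alpha=2.2))
```

```text
{'t': 17.083, 'ee_pos': [0.571, -0.139, 0.12], 'eef_rot': [0.0, 1.0, -0.019, 0.0], 'wrist_force': [0.209, -0.323, -0.441], 'width': 0.739, 'finger_force': 0.0, 'joints': [0.572, 0.374, -0.501, 1.666, 0.194, 1.151, -1.589]}
wrist inner_knob 0.69 [ 0.568 -0.144  0.135] [327. 307.]
top inner_knob 0.87 [0.683 0.153 0.049] [258. 212.]
top inner_knob 0.69 [0.481 0.383 0.096] [126. 317.]
top inner_knob 0.59 [ 0.576 -0.143  0.132] [422. 254.]
top inner_knob 0.55 [ 0.798 -0.037  0.005] [352. 162.]
top inner_knob 0.22 [ 0.57  -0.134  0.1  ] [414. 261.]
top outer_collar 0.74 [ 0.57  -0.132  0.096] [412. 261.]
scene inner_knob 0.95 [0.683 0.153 0.052] [388. 243.]
scene inner_knob 0.78 [ 0.567 -0.136  0.135] [251. 272.]
scene inner_knob 0.59 [0.479 0.384 0.097] [383. 132.]
scene inner_knob 0.38 [0.599 0.201 0.013] [371. 223.]
scene inner_knob 0.37 [ 0.59  -0.261 -0.002] [219. 355.]
scene outer_collar 0.62 [ 0.573 -0.134  0.099] [255. 284.]
```

View pics/c5.png

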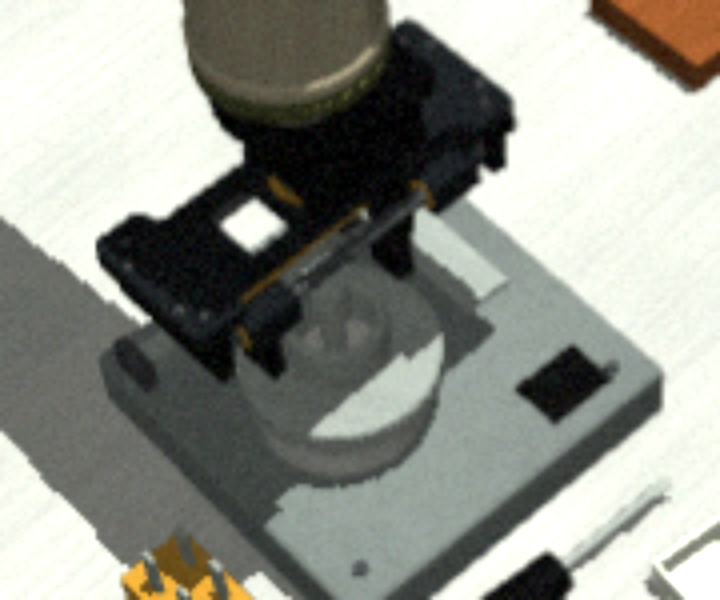

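Both lids are seated: the knob reads z≈0.134, the collar z≈0.098, and the lid lies flat at crop (345,390). Next I open fully and descend around the collar.

Call:
play_rows(
  rows="0 0 0 0 0 0;0 0 0 0 0 0;0 0 0.5 0 0 0;0 0 0.8 0 0 0;0 0 0.8 0 0 0;0 0 0.6 0 0 0;0 0 0.3 0 0 0;0 0 0.1 0 0 0",
  hand=1,
)

```text
t: 18.2
ee_pos: [0.5705, -0.1393, 0.0879]
eef_rot: [-0.0, 1.0, -0.019, -0.001]
wrist_force: [-0.1, -0.2, -0.2]
width: 1.0
finger_force: 0.0
```

Call:
play_rows(
  rows="0 0 0 0 0 0;0 0 0 0 0 0;0 0 0 0 0 0;0 0 0 0 0 0;0 0 0 0 0 0;0 0 0 0 0 0;0 0 0 0 0 0;0 0 0 0 0 0",
  hand=0.45,
  squeeze=10,
)

```text
t: 18.87
ee_pos: [0.5711, -0.1394, 0.0891]
eef_rot: [0.0, 1.0, -0.019, 0.0]
wrist_force: [-0.0, -0.2, 0.3]
width: 0.724
finger_force: 0.0
```

Call:
play_rows(
  rows="0 0 0 0 0 0;0 0 0 0 0 0;0 0 0 0 0 0;0 0 0 0 0 0;0 0 0 0 0 0;0 0 0 0 0 0;0 0 0 0 0 0;0 0 0 0 0 0",
  hand=-1,
  squeeze=10,
)

```text
t: 19.53
ee_pos: [0.5711, -0.1393, 0.0891]
eef_rot: [-0.0, 1.0, -0.019, 0.0]
wrist_force: [-0.3, 1.1, -1.0]
width: 0.59
finger_force: 10.0
```

Call:
play_rows(
  rows="0 0 0 0 0 0;0 0 0 0 0 0;0 0 0 0 0 0;0 0 -0.1 0 0 0;0 0 -0.2 0 0 0;0 0 -0.2 0 0 0;0 0 -0.1 0 0 0;0 0 0 0 0 0",
  squeeze=30,
)

```text
t: 20.2
ee_pos: [0.5712, -0.1396, 0.0954]
eef_rot: [0.0, 1.0, -0.019, 0.0]
wrist_force: [0.2, -0.4, -2.0]
width: 0.586
finger_force: 30.0
```

Call:
play_rows(
  rows="0 0 0 0 0 0;0 0 0 0 0 0;0 0 0 0 0 0;0 0 0 0 0 0;0 0 0 0 0 0;0 0 0 0 0 0;0 0 0 0 0 0;0 0 0 0 0 0",
)

```text
t: 20.87
ee_pos: [0.571, -0.1394, 0.095]
eef_rot: [0.0, 1.0, -0.019, 0.0]
wrist_force: [0.1, -0.2, -1.8]
width: 0.59
finger_force: 30.0
```

The load is 1.8 N, so only the outer lid is hanging. Lifting straight up.

Call:
play_rows(
  rows="0 0 -0.5 0 0 0;0 0 -0.9 0 0 0;0 0 -1 0 0 0;0 0 -1 0 0 0;0 0 -1 0 0 0;0 0 -1 0 0 0;0 0 -0.9 0 0 0;0 0 -0.7 0 0 0",
)

```text
t: 21.53
ee_pos: [0.5713, -0.1395, 0.1666]
eef_rot: [0.0, 1.0, -0.019, 0.001]
wrist_force: [0.8, 0.1, -2.1]
width: 0.585
finger_force: 30.0
```

Call:
play_rows(
  rows="0 0 -0.7 0 0 0;0 0 -0.9 0 0 0;0 0 -0.8 0 0 0;0 0 -0.6 0 0 0;0 0 -0.3 0 0 0;0 0 0 0 0 0;0 0 0 0 0 0;0 0 0 0 0 0",
)

```text
t: 22.2
ee_pos: [0.5708, -0.1394, 0.1975]
eef_rot: [-0.0, 1.0, -0.019, -0.0]
wrist_force: [-0.9, -0.1, -2.1]
width: 0.588
finger_force: 30.0
```

Run:
```python
from h import *
st()
r.grab_frame("wrist"); t=r.grab_frame("top"); s=r.grab_frame("scene")
for c in("top","scene"): find(c,["inner_knob","outer_collar","lock_grip","wedge","tweezer_block","driver"])
cv2.imwrite("pics/c6.png",cv2.convertScaleAbs(cv2.resize(s[170:350,170:386],(720,600)),alpha=2.2))
```

```text
{'t': 22.2, 'ee_pos': [0.571, -0.139, 0.198], 'eef_rot': [-0.0, 1.0, -0.019, -0.0], 'wrist_force': [-0.906, -0.08, -2.139], 'width': 0.588, 'finger_force': 30.0, 'joints': [0.582, 0.309, -0.512, 1.577, 0.155, 1.297, -1.561]}
top inner_knob 0.67 [0.681 0.154 0.049] [257. 213.]
top inner_knob 0.6 [0.478 0.381 0.093] [128. 318.]
top inner_knob 0.51 [ 0.57  -0.139  0.132] [420. 257.]
top inner_knob 0.48 [ 0.799 -0.035  0.004] [351. 162.]
top outer_collar 0.85 [ 0.573 -0.137  0.205] [427. 247.]
top outer_collar 0.35 [ 0.49  -0.054  0.1  ] [371. 307.]
top lock_grip 0.7 [ 0.489 -0.054  0.102] [371. 307.]
top wedge 0.97 [0.427 0.203 0.   ] [234. 347.]
top tweezer_block 0.59 [ 0.588 -0.262  0.002] [468. 260.]
top driver 0.62 [ 0.709 -0.127  0.003] [398. 203.]
scene inner_knob 0.68 [ 0.57  -0.137  0.135] [251. 273.]
scene inner_knob 0.68 [0.681 0.155 0.056] [388. 241.]
scene inner_knob 0.65 [0.475 0.384 0.096] [382. 132.]
scene outer_collar 0.74 [ 0.57  -0.136  0.207] [248. 250.]
scene lock_grip 0.89 [ 0.491 -0.05   0.099] [257. 237.]
scene wedge 0.5 [ 0.426  0.211 -0.001] [319. 187.]
scene tweezer_block 0.77 [ 0.591 -0.263 -0.001] [219. 356.]
scene driver 0.97 [ 0.707 -0.124  0.003] [309. 345.]
```

View pics/c6.png

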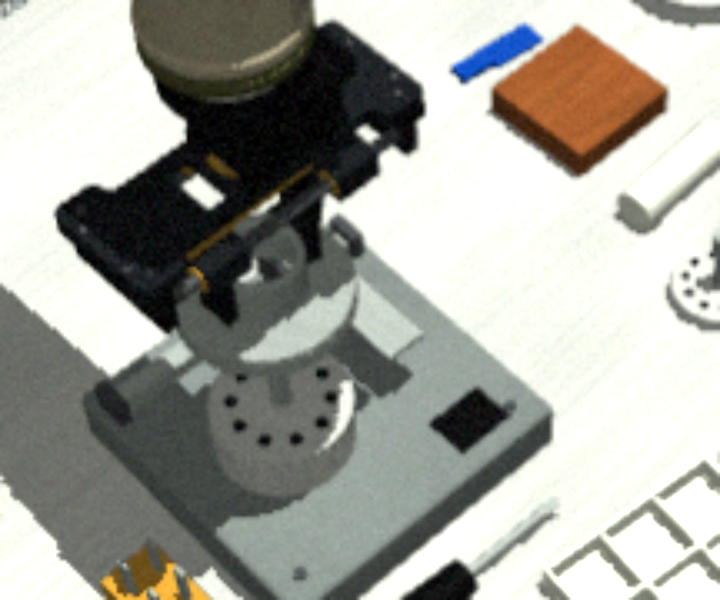

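The inner lid sits flat on the pot at crop (283,420), and the outer lid hangs level above it with its collar about 131 mm over the rim, above the knob's top. The lock is open and the bystanders have not moved. Handing in.

```bash
python3 -c "
from rig import r
print(r.finish_job())"
```

```text
the job is handed in; nothing more can be done
None
```

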